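# Fasten the drive unit's cover and hold the unit up by its knob

## Task

Fasten the cover of the drive unit that has the upright wing knob: push the spring-loaded captive knob down and, while it is down, turn it clockwise (seen from above) to its stop, so that its foot locks under the housing. Then, gripping only that knob, lift the whole unit out of its nest and finish while still holding it, level and motionless, about 10 cm above the nest. Leave the finished unit and the other loose things where they are.

Things in the scene. Friction and masses are not known exactly. Their poses are not given: they have to be found in the camera images.
- housing: black finned box, 110 (x) x 84 (y) x 50 high, 0.28 to 0.56 kg, the lower half of the unit; loose, standing in its nest with about 2 mm play all round. Origin at the centre of its underside, z up. Its top deck, 12 thick, hides under the cover and has a slot 16 wide (y) x 60 long (x) at its centre.
- housing_top (a point): centre of the housing's top face, 50 above its origin; the cover's origin lies here when it is seated.
- cover: aluminium cap 119 x 93, plate 5 thick, with an 8 deep skirt that overlaps the housing with 1.5 play; 0.10 kg, loose: it comes off alone if the knob is not locked. Origin at the centre of the plate's underside, axes as the housing's; its top face is 5 above the origin. It carries the knob at its centre.
- knob_grip (a point): centre of the captive knob's black wing, 45 above the cover's origin less the press. Wing: bar 56 long (point x) x 16 thick (y) x 26 high (z), 27 free above the cover on a 12 thick stem; grip it across its thickness, from above. z is the knob's axis, up; wing and point turn with the knob. Under the cover the knob ends in a T-foot 44 x 9 x 10, parallel to the wing.
- press (a joint): how far the knob is pushed down, m: 0 (up) to 0.014 (hard stop), against a spring: 1.8 N at 0, 4.2 N at 0.008, 5.1 N at 0.011. Below 0.008 the T-foot lies in the slot and blocks turning; from about 0.009 to 0.014 it turns freely. Turned and let go it springs back to about 0.008, the foot under the deck: locked.
- turn (a joint): turn of the knob in rad, clockwise seen from above, 0 (foot along the slot; starts 0 to 0.08, wing along the housing's x) to 1.40 (hard stop, locked). It has slight friction (0.04 N m) and stays where it is left.
- nest: fixed aluminium plate 160 x 130 x 12 with four white locating strips, 12 high, round the housing; holds the unit to be fastened. Origin at the centre of its underside on the table; the housing stands at 12 above it.
- finished: bystander: a finished unit of the same black and aluminium look, with four screw heads on its cover and no knob, 119 x 93 x 55, standing in a second, like nest (fixed). Origin at the centre of its underside. The two nests may swap sides.
- jar: bystander: small clear jar with white lid, 38 across, 50 high, between the nests; origin under its centre.
- screwdriver: bystander: screwdriver 170 long lying on the table.
- wrench: bystander: wrench 140 long lying on the table.
- tape: bystander: yellow ring-shaped roll, 90 across, 24 high, lying beyond the nests; origin under its centre.
Things that resemble listed ones, but are neither listed nor needed, are in the scene too. Leave any brown look-alike of the cover alone. What is shaped like the housing but brown is not meant.

How it is judged (in metres and radians):
On the way, in this order (a step that is already met when the one before it is completed fails the run):
1. the knob is pushed down against its spring, not yet turned (value of joint press above 0.0085 m and value of joint turn below 0.4 rad), for 0.04 s.
2. the knob has been pushed and turned home and its foot is locked under the deck, the unit still standing in its nest (value of joint turn above 1.1 rad and value of joint press between 0.006 and 0.0105 m and z of housing in the frame of nest below 0.032 m), for 0.05 s.
3. the whole unit is lifted clear of the nest by the knob (z of housing in the frame of nest above 0.062 m and contact force between housing and nest below 0.1 N and contact force between cover and the fingers above 2 N), for 0.2 s.
At the end, for the whole second after the job is handed in: Knob gripped (over 2 N), turned past 1.1 rad, press 6-10.5 mm; cover seated within 8 mm; robot off the housing; underside 50-200 mm above the nest plate, within 60 mm of over it; level within 0.10 rad, under 0.02 m/s and 0.12 rad/s; nest and bystanders carry nothing (all of step 3 and value of joint turn above 1.1 rad and value of joint press between 0.006 and 0.0105 m and z of housing in the frame of nest below 0.212 m and horizontal distance between housing and nest below 0.06 m and angle between each of housing, cover's own z axis and vertical below 0.1 rad and distance between cover and housing_top below 0.008 m and linear speed of housing below 0.02 m/s and angular speed of housing below 0.12 rad/s and contact force between housing and the arm below 0.3 N and contact force between housing and finished below 0.1 N and contact force between housing and jar below 0.1 N and contact force between housing and screwdriver below 0.1 N and contact force between housing and tape below 0.1 N and contact force between housing and wrench below 0.1 N); the arm keeps its last pose, push and grip.
It fails at once if the housing is tipped by more than 20 degrees (angle between housing's own z axis and vertical above 0.35 rad).
It fails at once if a bystander is moved by more than 3 cm (distance of any of finished, jar, screwdriver, tape, wrench from where it was at the start of the episode above 0.03 m).
It also fails if it takes over 43 s, if anything falls off the work surface, if the arm or the gripper's body presses on something with over 40 N, if the wrist force passes 120 N, or if a joint passes its speed limit or range.

## Robot

A 6-joint arm with a two-finger parallel gripper is mounted at the origin on the work surface. World frame = base frame: x ahead of the robot, y to its left, z up, the work surface at z = 0. Lengths are in mm, angles in rad, forces in N, time in s.
With the tool pointing down it reaches from about 350 to 875 mm from the base axis. Payload 4.2 kg.
Tool frame: the origin (TCP) lies at the very end of the fingers, on their centre line; the grasp point (between the pads) lies 19 mm behind it (arm.tcp_to_grasp is the x of the grasp point in the tool frame, in mm); x points along the fingers, z is the direction in which the jaws open and shut, and the axes are right-handed (so a half turn about x gives the same grasp; the last joint's range is limited). The gripper opens to 85 mm and grips with 20 to 120 N. Pads are 22 mm wide; open, the fingers measure 114 mm over their backs; the gripper's body (76 mm by 85 mm) begins 54 mm behind the grasp point. The pads swing forward as they close: fully open they stand 13 mm farther back than shut.
Start: joints at [1.476, 0.385, 0.008, 0, -1.194, -0.259], TCP at [216.508, 586.279, 231.312] pointing down, gripper open.
Joint ranges: [-3.14, 3.14], [-1.21, 2.06], [-1.07, 1.41], [-3.16, 2.05], [-2.99, -0.16], [-3.1, 3.1]. Speed limits (rad/s): [2.79, 2.79, 3.14, 3.14, 3.14, 3.14].

## Interface

Orientations are given as a unit quaternion [x, y, z, w].
In Python, from bench import status, get_image, job, arm gives the robot as it stands.
- The arm moves only by the tool apply_moves, never from a script. Its argument "targets" is text: rows parted by semicolons, each of 5 numbers parted by spaces: the shift along the tool's x, y, z in mm, then the turn about the tool's x in degrees, then the gripper's target within -1 to 1 (shut at 1, half-way at 0, fully open at -1). In form: dx dy dz spin hand; .... A call has 1 to 10 rows; each row is the pose to reach, as a shift and turn from the pose commanded when the call began, along the tool's axes at that moment; what a row does not reach only later rows make up. A row lasts 1/12 s, in which the tool goes at most 41.7 mm and 7.16 degrees, less where a joint would pass 70% of its speed; a pose out of reach is approached as far as the arm can. A call with a gripper value outside its range is refused whole. The fingers move at their own pace and stop on an object; the grip force is fixed at half the most. Time passes only in rows, so rows that repeat a pose let the fingers close. It gives the time, the measured TCP pose, the force and the opening at its end, in the units of the state.
- status.read_state(): the state, without advancing time (a new reading comes with each control period).
- get_image(name): name is "scene" or "top" or "wrist"; returns a dict with "img" (420x560x3 uint8, red, green, blue), "mtx" (3x3 intrinsics, pixels), "k1" (the pictures are not rectified: a ray, as slopes to the right and down, at radius r is drawn at 1 + k1 r^2 times it, then the intrinsics apply), "world_from_camera" (4x4, takes a point from camera to world coordinates). Camera axes: x right, y down, z forward; pixel columns grow to the right and rows downward; lengths in mm; the calibration is good to about 2 mm. A picture is of the moment at which its call begins. There is no depth.
- job.job_done(): hands the job in, once; it reports no verdict.
The state is a dict: "clock": time; "joints": joint angles; "joint_vel": joint speeds; "joint_efforts": joint torques, N m; "position": TCP position; "ee_rot": TCP orientation; "contact_force": force on the tool from outside, world axes, zero at the start; "wrist_torque": the same for the moment, N m; "gripper_width": finger opening in mm.
Only numpy, scipy, OpenCV 4.12 (cv2) and the standard library are available. Lean on these libraries where they do the work, as an engineer would, in place of code of your own. Each camera call takes 0.05 s, during which the arm holds its last target.

## Working session

There is one attempt and no reset: what is moved stays moved. The work goes in short steps, Python scripts to look and compute and a tool call to move; the robot and the scene stay as the last step left them, time stands still between calls to the robot, and variables do not carry over. Pictures are saved under pics/ and viewed, and the job is handed in when it is done.

Besides the shell and the picture viewer there is one more tool, called after "Call:" as a command line: name --argument value ..., lists and objects as JSON in quotes. apply_moves: Moves the arm, as the interface text tells. Its arguments: {"type":"object","properties":{"targets":{"type":"string"}},"required":["targets"]}

```bash
mkdir -p pics
python3 - <<'E'
from bench import status,get_image,job,arm
import cv2
s=status.read_state();print(s, arm.tcp_to_grasp)
for n in ["scene","top","wrist"]:
    d=get_image(n);cv2.imwrite(f"pics/{n}0.png",d["img"][:,:,::-1]);print(n,d["mtx"].tolist(),d["k1"],d["world_from_camera"].round(3).tolist())
E
```

```text
{'clock': 0.0, 'joints': array([ 1.47558297e+00,  3.85592534e-01,  6.63696460e-03, -5.10697733e-04,
       -1.19400511e+00, -2.58620276e-01]), 'joint_vel': array([ 0.00144245, -0.00040945,  0.00040739,  0.00238284,  0.00134546,
       -0.00160072]), 'joint_efforts': array([ 2.91123879e-04, -3.92287660e+01,  1.88403583e+01,  4.18617949e+00,
       -4.66548168e-03,  2.44851073e-06]), 'position': array([216.3254302 , 585.75008433, 230.202492  ]), 'ee_rot': array([-0.57960782, -0.40366806,  0.58085398, -0.40461777]), 'contact_force': array([-0.0690917 ,  0.16551687, -0.08844743]), 'wrist_torque': array([0.00483077, 0.01826582, 0.01964306]), 'gripper_width': 85.6097208406146} -18.700000000000003
scene [[387.80507728933577, 0.0, 281.19747856300893], [0.0, 387.80507728933577, 206.4279301296703], [0.0, 0.0, 1.0]] -0.020031829125423582 [[-0.372, 0.603, -0.705, 1197.391], [0.928, 0.23, -0.292, 218.543], [-0.014, -0.764, -0.646, 711.79], [0.0, 0.0, 0.0, 1.0]]
top [[481.3969380315678, 0.0, 274.2805702586521], [0.0, 481.3969380315678, 202.92345726502316], [0.0, 0.0, 1.0]] -0.056139548562676785 [[0.007, -0.996, 0.09, 422.324], [-1.0, -0.007, 0.006, -47.268], [-0.005, -0.09, -0.996, 1323.677], [0.0, 0.0, 0.0, 1.0]]
wrist [[332.3629734201013, 0.0, 282.44053288954984], [0.0, 332.3629734201013, 210.0695356205673], [0.0, 0.0, 1.0]] 0.01986437287492121 [[-0.347, -0.887, -0.305, 294.281], [-0.938, 0.329, 0.109, 555.235], [0.004, 0.323, -0.946, 372.701], [0.0, 0.0, 0.0, 1.0]]
```

View pics/scene0.png

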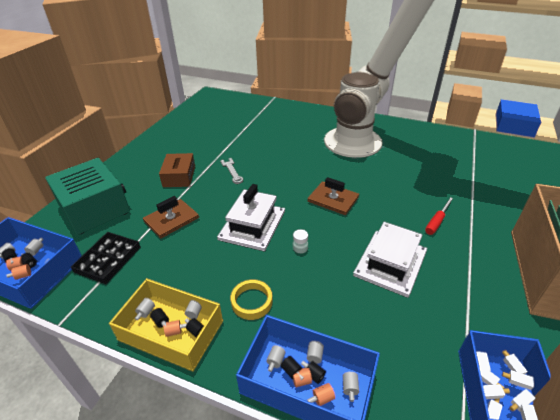

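View pics/top0.png

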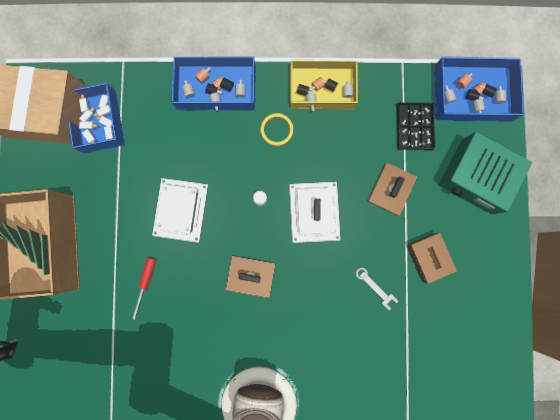

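View pics/wrist0.png

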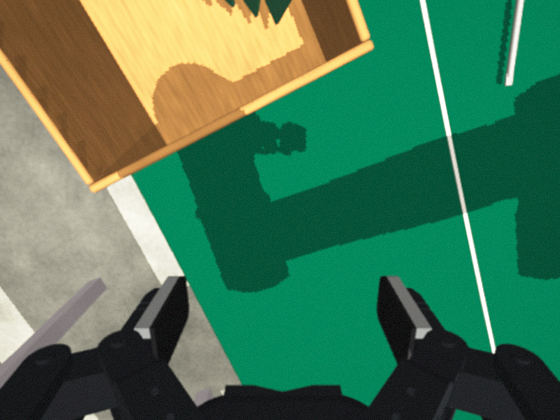

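```bash
python3 - <<'E'
import cv2,numpy as np
a=cv2.imread("pics/top0.png")[165:265,275:360];cv2.imwrite("pics/topz.png",cv2.resize(a,None,fx=6,fy=6,interpolation=cv2.INTER_CUBIC))
a=cv2.imread("pics/scene0.png")[170:260,205:300];cv2.imwrite("pics/scz.png",cv2.resize(a,None,fx=6,fy=6,interpolation=cv2.INTER_CUBIC))
E
cat > h.py <<'E'
import numpy as np,cv2
def ray2z(d,uv,z):
    K=d["mtx"];p=np.array([(uv[0]-K[0,2])/K[0,0],(uv[1]-K[1,2])/K[1,1]])
    q=p.copy()
    for _ in range(20): q=p/(1+d["k1"]*(q@q))
    T=np.array(d["world_from_camera"]);v=T[:3,:3]@np.array([q[0],q[1],1]);o=T[:3,3]
    return o+v*(z-o[2])/v[2]
def proj(d,P):
    T=np.linalg.inv(np.array(d["world_from_camera"]));c=T[:3,:3]@np.array(P)+T[:3,3]
    q=c[:2]/c[2];q=q*(1+d["k1"]*(q@q));K=d["mtx"];return q*[K[0,0],K[1,1]]+[K[0,2],K[1,2]]
E
```

```text
(no output)
```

View pics/topz.png

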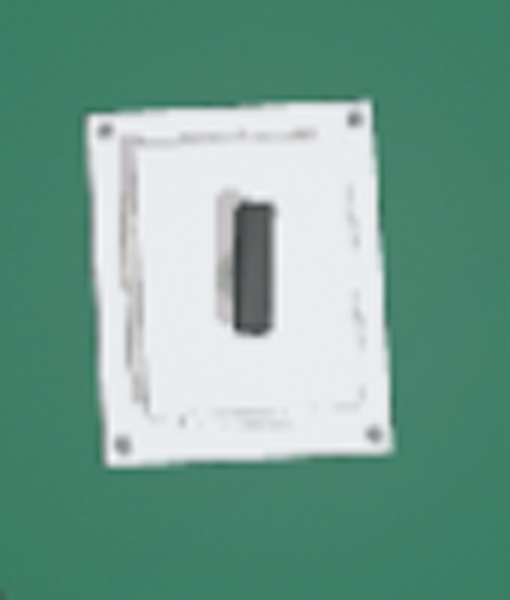

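View pics/scz.png

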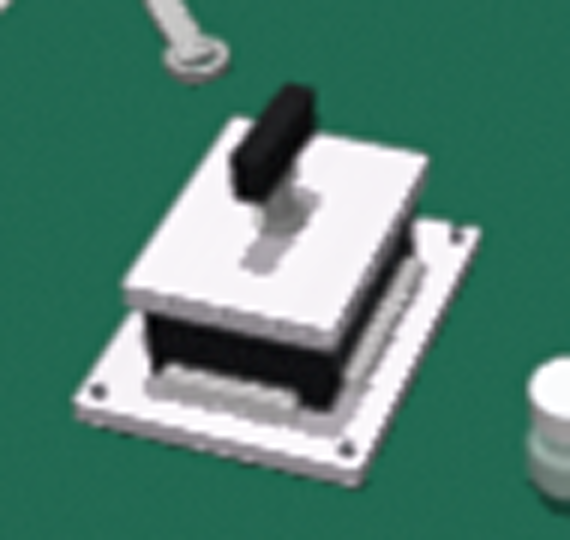

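Run:
```python
from bench import get_image,status
from h import *
import json
d=get_image("top");print(status.read_state()["clock"])
f=lambda u,v:(u/6+275-.42,v/6+165-.42)
c=[ray2z(d,f(*p),12)[:2] for p in [(87,115),(371,100),(393,453),(107,466)]]
c=np.array(c);print(c.round(1),c.mean(0))
for i in range(4):
    e=c[(i+1)%4]-c[i];print(np.linalg.norm(e),np.degrees(np.arctan2(e[1],e[0])))
w=np.array([ray2z(d,f(*p),120)[:2] for p in [(255,202),(254,335),(235,268),(275,268)]])
print(w.round(1),w.mean(0))
s=get_image("scene")
for z in (112,120,75): print(z,[proj(s,[*p,z]) for p in w[:2]])
```

```text
0.2
[[ 594.4  -79.6]
 [ 602.2 -209.7]
 [ 441.  -218.9]
 [ 434.3  -89.3]] [ 517.93937816 -149.38223948]
130.29650294511845 -86.56936008773415
161.45539238426036 -176.70673569386577
129.75944579147787 92.9506531783144
160.3679752879233 3.485837836743857
[[ 543.9 -147.4]
 [ 488.2 -147. ]
 [ 516.2 -139.1]
 [ 516.3 -155.8]] [ 516.13558241 -147.31839032]
112 [array([245.35527957, 198.06739732]), array([255.01998153, 185.32227216])]
120 [array([245.11518743, 195.5292761 ]), array([254.8399831 , 182.81838446])]
75 [array([246.43354933, 209.45836235]), array([255.82932008, 196.57354975])]
```

```bash
cat >> h.py <<'E'
from scipy.spatial.transform import Rotation as R
def plan(s,P,yaw):
    "shift in tool axes to TCP P (tool down); yaw=world direction (deg) wanted for jaw axis mod 180"
    M=R.from_quat(s["ee_rot"]).as_matrix()
    z=M[:,2];cur=np.degrees(np.arctan2(z[1],z[0]))
    sp=-(yaw-cur)  # spin about down axis
    sp=(sp+90)%180-90
    print("tool axes cols\n",M.round(3),"\njaw yaw",cur,"shift",(M.T@(np.array(P)-s["position"])).round(1),"spin",round(sp,1), "or",round(sp-180*np.sign(sp),1),"j6",s["joints"][5],s["joints"][0])
E
python3 - <<'E'
from bench import status
from h import *
s=status.read_state();plan(s,[516,-147.3,230],90)
E
```

```text
tool axes cols
 [[-0.     0.938 -0.346]
 [-0.001 -0.346 -0.938]
 [-1.     0.     0.001]] 
jaw yaw -110.27304979669636 shift [  1.4 535.1 584.1] spin -20.3 or 159.7 j6 -0.2585555304979487 1.475591351476748
```

Call:
apply_moves --targets "0 27 29 -1 -1;0 54 58 -2 -1;0 81 87 -4 -1;0 108 116 -6 -1;0 135 146 -8 -1;0 162 175 -10 -1;0 189 204 -12 -1;0 216 233 -14 -1;0 243 263 -16 -1;0 268 292 -20.3 -1"

```text
clock: 1.08
position: [366.9, 217.5, 231.5]
ee_rot: [0.499, 0.501, -0.499, 0.501]
contact_force: [0.7, 0.5, -0.1]
gripper_width: 85.2
```

Run:
```python
from bench import status
from h import *
s=status.read_state();plan(s,[516,-147.3,200],-90.4)
```

```text
tool axes cols
 [[ 0.     1.     0.003]
 [ 0.     0.003 -1.   ]
 [-1.     0.    -0.   ]] 
jaw yaw -89.81251063810355 shift [ 31.4 147.8 365.3] spin 0.6 or -179.4 j6 0.654963320082911 0.9190910172430997
```

Call:
apply_moves --targets "0 14 38 0 -1;0 29 76 0 -1;0 44 114 0 -1;0 59 152 0 -1;5 74 190 0 -1;10 89 228 0 -1;15 104 266 0 -1;20 119 304 0 -1;25 134 341 0 -1;30 148.5 366 0.6 -1"

```text
clock: 1.92
position: [515.7, -149.5, 201.0]
ee_rot: [-0.503, -0.497, 0.503, -0.497]
contact_force: [-0.5, 0.9, 0.7]
gripper_width: 85.3
```

Call:
apply_moves --targets "0 0 0 0 -1;0 0 0 0 -1;0 0 0 0 -1"

```text
clock: 2.17
position: [515.0, -146.3, 201.1]
ee_rot: [-0.502, -0.498, 0.503, -0.497]
contact_force: [0.1, 0.9, -0.1]
gripper_width: 85.5
```

Run:
```python
from bench import status,get_image
from h import *
s=status.read_state();plan(s,[516,-147.3,88],-90.4);print(s["position"],s["contact_force"])
for n in ["wrist","top"]:
    d=get_image(n);cv2.imwrite(f"pics/{n}1.png",d["img"][:,:,::-1])
    import pickle;pickle.dump(d,open(n+"1.pkl","wb"))
```

```text
tool axes cols
 [[-0.001  1.    -0.01 ]
 [ 0.    -0.01  -1.   ]
 [-1.    -0.001 -0.   ]] 
jaw yaw -90.59601476434368 shift [113.1   1.1   1. ] spin -0.2 or 179.8 j6 1.534442386410068 0.026083076514481933
[ 515.04733689 -146.34813132  201.05459131] [ 0.07142319  0.92144994 -0.07674419]
```

View pics/wrist1.png

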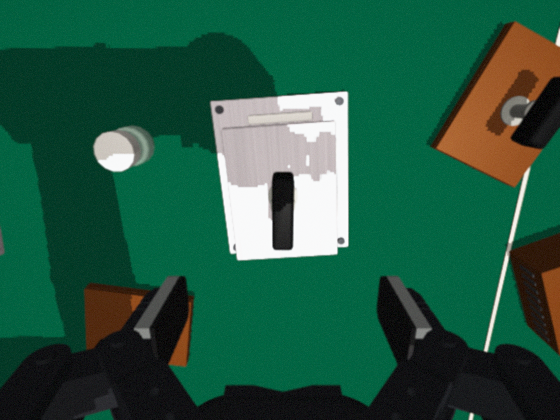

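Run:
```python
import cv2
a=cv2.imread("pics/wrist1.png")[85:270,200:360];cv2.imwrite("pics/wz.png",cv2.resize(a,None,fx=3.2,fy=3.2,interpolation=cv2.INTER_CUBIC))
```

```text
(no output)
```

View pics/wz.png

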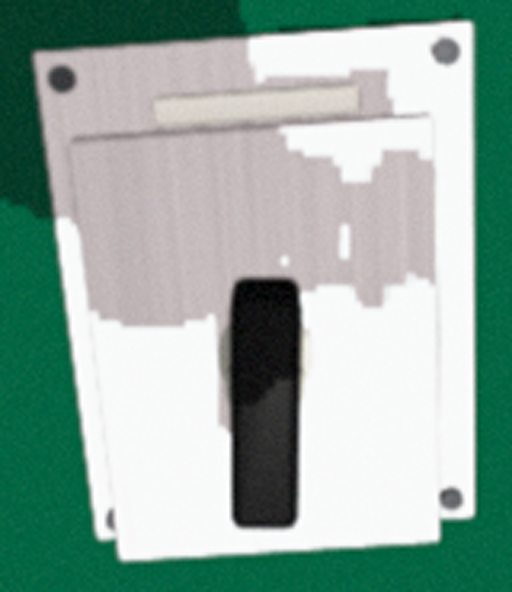

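Run:
```python
import pickle
from h import *
d=pickle.load(open("wrist1.pkl","rb"));print(np.array(d["world_from_camera"]).round(3))
f=lambda u,v:(u/3.2+200-.34,v/3.2+85-.34)
for p in [(266,280),(265,526),(233,290),(299,290),(232,515),(298,515),(232,400),(299,400)]: print(p,ray2z(d,f(*p),120).round(1))
c=[ray2z(d,f(*p),67)[:2] for p in [(72,142),(433,117),(440,541),(120,560)]]
c=np.array(c);print(c.round(1),c.mean(0))
for i in range(4):
    e=c[(i+1)%4]-c[i];print(np.linalg.norm(e),np.degrees(np.arctan2(e[1],e[0])))
```

```text
[[-1.00000e-02 -9.46000e-01 -3.25000e-01  5.98206e+02]
 [-1.00000e+00  1.00000e-02  2.00000e-03 -1.49014e+02]
 [ 2.00000e-03  3.25000e-01 -9.46000e-01  3.43369e+02]
 [ 0.00000e+00  0.00000e+00  0.00000e+00  1.00000e+00]]
(266, 280) [ 548.9 -149.2  120. ]
(265, 526) [ 491.  -148.3  120. ]
(233, 290) [ 546.8 -142.1  120. ]
(299, 290) [ 546.6 -156.2  120. ]
(232, 515) [ 493.8 -140.8  120. ]
(298, 515) [ 493.7 -156.   120. ]
(232, 400) [ 521.9 -141.3  120. ]
(299, 400) [ 521.7 -156.2  120. ]
[[ 573.2 -100.5]
 [ 578.3 -191.6]
 [ 460.2 -198.5]
 [ 455.2 -106.1]] [ 516.72693397 -149.15157176]
91.25187257609214 -86.7536471596778
118.30024688168969 -176.65932979934774
92.46624419465653 93.13063806376505
118.1177408977213 2.75184179836538
```

Call:
apply_moves --targets "10 2 2 0 -1;25 2 2 0 -1;40 2 2 0 -1;55 2 2 0 -1;70 2 2 0 -1;85 2 2 0 -1;100 2 2 0 -1;112 2 2 0 -1;112 2 2 0 -1;112 2 2 0 -1"

```text
clock: 3.1
position: [517.0, -147.8, 88.9]
ee_rot: [-0.502, -0.498, 0.503, -0.498]
contact_force: [-0.1, -0.3, 0.5]
gripper_width: 85.4
```

Run:
```python
from bench import status,get_image
from h import *
s=status.read_state();plan(s,[517,-148.5,88],-90.6);print(s["position"],s["contact_force"])
for n in ["wrist","scene"]:
    d=get_image(n);cv2.imwrite(f"pics/{n}2.png",d["img"][:,:,::-1])
a=cv2.imread("pics/scene2.png")[120:270,180:330];cv2.imwrite("pics/scz2.png",cv2.resize(a,None,fx=4,fy=4,interpolation=cv2.INTER_CUBIC))
```

```text
tool axes cols
 [[-0.001  1.    -0.009]
 [-0.    -0.009 -1.   ]
 [-1.    -0.001  0.   ]] 
jaw yaw -90.49050539570995 shift [ 0.9 -0.   0.7] spin 0.1 or -179.9 j6 1.5388316339342116 0.023279487295378463
[ 517.04028688 -147.84211258   88.87264984] [-0.10639461 -0.28422117  0.52665635]
```

View pics/wrist2.png

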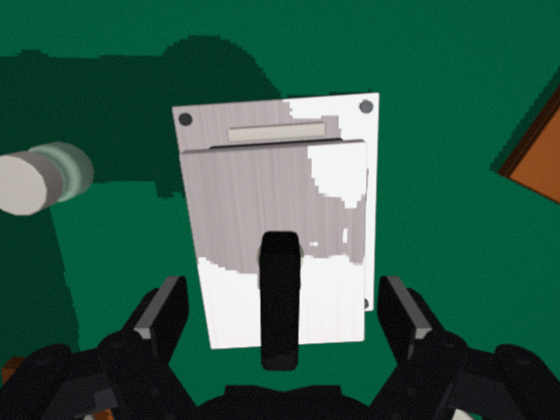

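View pics/scz2.png

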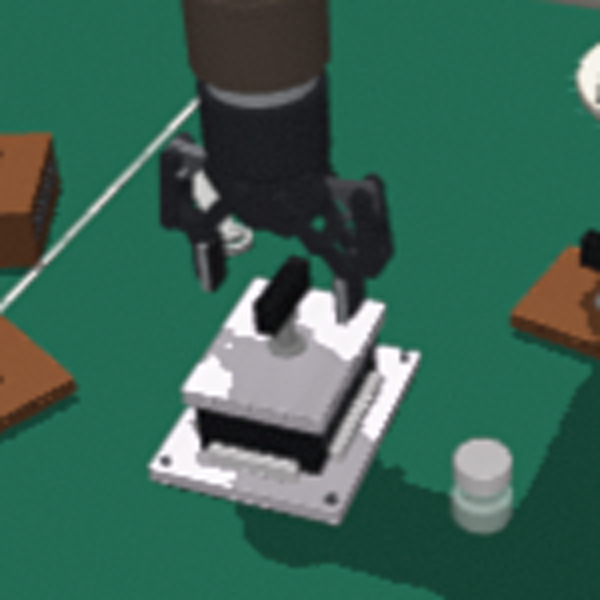

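The wing (wrist cols 260–298) lies centred between the fingers (188–378). Closing now.

Call:
apply_moves --targets "1 0 0.5 0 0;1 0 0.5 0 0.5;1 0 0.5 0 1;1 0 0.5 0 1;1 0 0.5 0 1;1 0 0.5 0 1;1 0 0.5 0 1;1 0 0.5 0 1;1 0 0.5 0 1;1 0 0.5 0 1"

```text
clock: 4.03
position: [517.4, -148.7, 88.3]
ee_rot: [0.503, 0.498, -0.502, 0.497]
contact_force: [-1.8, 3.9, 1.4]
gripper_width: 15.0
```

Call:
apply_moves --targets "0 0 0 0 1;0 0 0 0 1;0 0 0 0 1"

```text
clock: 4.28
position: [517.5, -148.7, 88.3]
ee_rot: [0.503, 0.498, -0.502, 0.497]
contact_force: [-0.6, 4.4, 1.3]
gripper_width: 15.2
```

Run:
```python
from bench import status,get_image
from h import *
s=status.read_state();print(s["position"],s["contact_force"],s["wrist_torque"],s["gripper_width"])
for n in ["wrist"]:
    d=get_image(n);cv2.imwrite(f"pics/{n}3.png",d["img"][:,:,::-1])
```

```text
[ 517.46085112 -148.70686299   88.29425577] [-0.55272882  4.42805097  1.26246119] [ 1.19100063  0.07072685 -0.08333299] 15.191092295576638
```

View pics/wrist3.png

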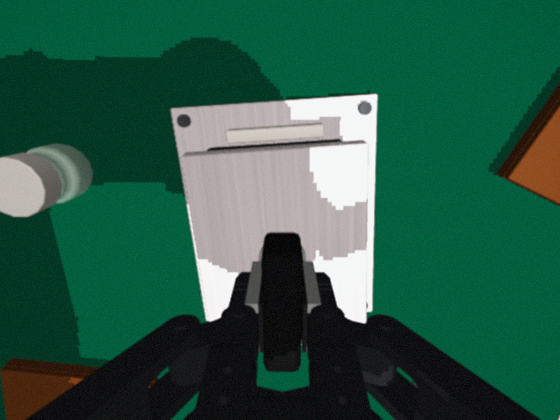

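Call:
apply_moves --targets "2 0 -0.5 0 1;4 0 -0.5 0 1;6 0 -0.5 0 1;8 0 -0.5 0 1;10 0 -0.5 0 1;12 0 -0.5 0 1;12 0 -0.5 0 1;12 0 -0.5 0 1"

```text
clock: 5.0
position: [517.5, -148.6, 76.4]
ee_rot: [-0.502, -0.497, 0.503, -0.498]
contact_force: [-1.9, 2.2, 4.5]
gripper_width: 15.1
```

Run:
```python
from bench import status,get_image
from h import *
s=status.read_state();print(s["position"],s["contact_force"],s["wrist_torque"],s["gripper_width"])
for n in ["scene"]:
    d=get_image(n);cv2.imwrite(f"pics/{n}4.png",cv2.resize(d["img"][120:270,180:330,::-1],None,fx=4,fy=4,interpolation=cv2.INTER_CUBIC))
```

```text
[ 517.455637   -148.60313569   76.43755216] [-1.85612155  2.15085885  4.53488546] [ 0.48768953  0.34777523 -0.00996326] 15.091317755572803
```

View pics/scene4.png

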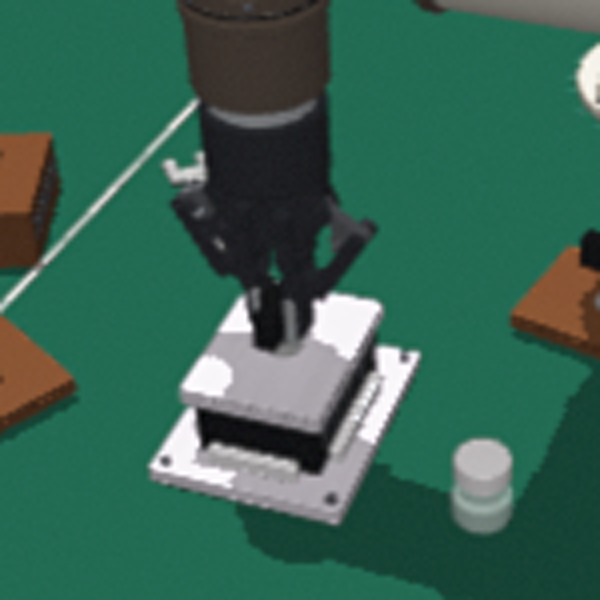

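Call:
apply_moves --targets "1 0 0 0 1;1 0 0 0 1;1 0 0 0 1;1 0 0 3 1;1 0 0 7 1;1 0 0 11 1;1 0 0 15 1;1 0 0 15 1"

```text
clock: 5.72
position: [517.4, -148.6, 75.5]
ee_rot: [-0.564, -0.427, 0.564, -0.427]
contact_force: [-0.9, 0.2, 5.1]
gripper_width: 15.0
```

Run:
```python
from bench import status,get_image
from h import *
s=status.read_state();plan(s,s["position"],-90);print(s["position"],s["contact_force"],s["wrist_torque"],s["gripper_width"])
```

```text
tool axes cols
 [[ 0.     0.963 -0.271]
 [-0.    -0.271 -0.963]
 [-1.     0.     0.   ]] 
jaw yaw -105.69436895905692 shift [0. 0. 0.] spin -15.7 or 164.3 j6 1.2746488945463137 0.02187082251480277
[ 517.42410429 -148.62102979   75.53871832] [-0.90337174  0.24889801  5.08928451] [ 0.28997311  0.40445237 -0.05582465] 14.97425002528886
```

Call:
apply_moves --targets "0 0 0 6 1;0 0 0 12 1;0 0 0 18 1;0 0 0 24 1;0 0 0 30 1;0 0 0 36 1;0 0 0 42 1;0 0 0 48 1;0 0 0 53 1;0 0 0 53 1"

```text
clock: 6.55
position: [517.2, -148.7, 75.5]
ee_rot: [-0.695, -0.13, 0.695, -0.131]
contact_force: [-0.4, 0.9, 6.1]
gripper_width: 15.2
```

Run:
```python
from bench import status,get_image
from h import *
s=status.read_state();plan(s,s["position"],-90);print(s["position"],s["contact_force"],s["wrist_torque"],s["gripper_width"])
```

```text
tool axes cols
 [[-0.     0.363 -0.932]
 [-0.    -0.932 -0.363]
 [-1.     0.     0.001]] 
jaw yaw -158.73486966765003 shift [0. 0. 0.] spin -68.7 or 111.3 j6 0.34900560504791334 0.02173400924368813
[ 517.18564744 -148.71036432   75.48328004] [-0.41553907  0.87115372  6.09320821] [0.18564165 0.50204527 0.00718909] 15.212389481245793
```

Call:
apply_moves --targets "0 0 0 2 1;0 0 0 4 1;0 0 0 6 1;0 0 0 8 1;0 0 0 8 1"

```text
clock: 6.97
position: [517.1, -148.7, 75.5]
ee_rot: [-0.702, -0.082, 0.703, -0.082]
contact_force: [-1.3, 0.8, 4.4]
gripper_width: 15.5
```

Run:
```python
from bench import status,get_image
from h import *
s=status.read_state();plan(s,s["position"],-90);print(s["position"],s["contact_force"],s["wrist_torque"],s["gripper_width"])
d=get_image("wrist");cv2.imwrite("pics/wrist5.png",d["img"][:,:,::-1])
d=get_image("scene");cv2.imwrite(f"pics/scene5.png",cv2.resize(d["img"][120:270,180:330,::-1],None,fx=4,fy=4,interpolation=cv2.INTER_CUBIC))
```

```text
tool axes cols
 [[-0.001  0.231 -0.973]
 [-0.    -0.973 -0.231]
 [-1.     0.     0.001]] 
jaw yaw -166.62715937131566 shift [0. 0. 0.] spin -76.6 or 103.4 j6 0.21126930961303256 0.021745089041801755
[ 517.14420748 -148.69959106   75.46124881] [-1.29102309  0.82771101  4.44332267] [ 0.14749305  0.49430899 -0.05315079] 15.53206040954087
```

View pics/wrist5.png

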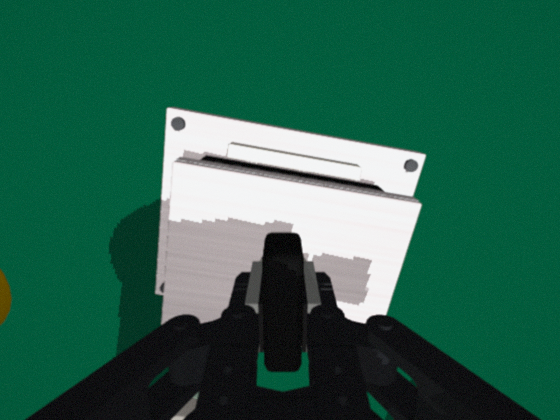

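View pics/scene5.png

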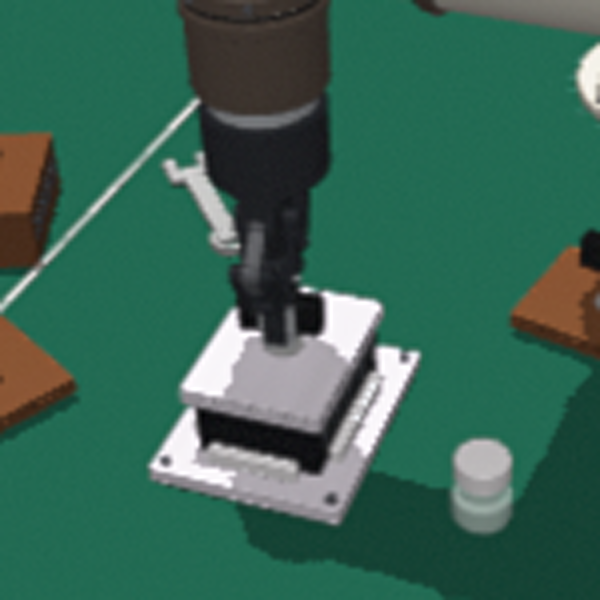

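Call:
apply_moves --targets "0 0 0 1 1;0 0 0 2 1;0 0 0 2 1"

```text
clock: 7.32
position: [517.3, -148.7, 75.5]
ee_rot: [-0.703, -0.07, 0.704, -0.071]
contact_force: [-2.2, -0.0, 5.0]
gripper_width: 15.3
```

Run:
```python
from bench import status,get_image
from h import *
s=status.read_state();plan(s,s["position"],-90);print(s["position"],s["contact_force"],s["wrist_torque"],s["gripper_width"])
```

```text
tool axes cols
 [[-0.     0.199 -0.98 ]
 [-0.001 -0.98  -0.199]
 [-1.     0.001  0.   ]] 
jaw yaw -168.53404683001673 shift [0. 0. 0.] spin -78.5 or 101.5 j6 0.17762937925154335 0.021806503016438262
[ 517.31298776 -148.74816001   75.51928249] [-2.23035463e+00 -2.98176354e-03  4.97707121e+00] [0.15291765 0.45903232 0.23828276] 15.339903459549062
```

Call:
apply_moves --targets "-1 0 0 -0.5 1;-2 0 0 -0.5 1;-3 0 0 -0.5 1;-4 0 0 -0.5 1;-4 0 0 -0.5 1;-4 0 0 -0.5 1"

```text
clock: 7.82
position: [517.3, -148.7, 79.4]
ee_rot: [-0.703, -0.073, 0.703, -0.074]
contact_force: [-1.6, -1.6, 3.8]
gripper_width: 15.3
```

Run:
```python
from bench import status,get_image
from h import *
s=status.read_state();print(s["position"],s["contact_force"],s["wrist_torque"],s["gripper_width"])
```

```text
[ 517.31378265 -148.68554073   79.35426672] [-1.59037    -1.63230444  3.79271329] [-0.51464581  0.44120092  0.18249105] 15.272960952209912
```

Call:
apply_moves --targets "-0.5 0 0 0 1;-1 0 0 0 1;-1 0 0 0 1;-1 0 0 0 1"

```text
clock: 8.15
position: [517.3, -148.6, 80.3]
ee_rot: [-0.703, -0.073, 0.703, -0.074]
contact_force: [-1.4, -2.7, 3.8]
gripper_width: 15.6
```

Run:
```python
from bench import status,get_image
from h import *
s=status.read_state();print(s["position"],s["contact_force"],s["wrist_torque"],s["gripper_width"])
```

```text
[ 517.29883847 -148.61915788   80.27517731] [-1.42741846 -2.69625253  3.77901088] [-0.85247714  0.50252867  0.06773155] 15.550098183104167
```

Call:
apply_moves --targets "-0.5 0 0 0 1;-1 0 0 0 1;-1 0 0 0 1;-1 0 0 0 1"

```text
clock: 8.48
position: [517.2, -148.4, 80.7]
ee_rot: [-0.703, -0.073, 0.703, -0.073]
contact_force: [-0.0, -3.4, -1.5]
gripper_width: 14.9
```

Call:
apply_moves --targets "-1 0 0 0 1;-2 0 0 0 1;-2 0 0 0 1;-2 0 0 0 1;-2 0 0 0 1"

```text
clock: 8.9
position: [516.8, -148.1, 82.7]
ee_rot: [-0.703, -0.074, 0.704, -0.073]
contact_force: [-0.3, 0.0, -6.5]
gripper_width: 15.4
```

Run:
```python
from bench import status,get_image
from h import *
s=status.read_state();print(s["position"],s["contact_force"],s["wrist_torque"],s["gripper_width"])
d=get_image("scene");cv2.imwrite(f"pics/scene6.png",cv2.resize(d["img"][120:270,180:330,::-1],None,fx=4,fy=4,interpolation=cv2.INTER_CUBIC))
```

```text
[ 516.8286843  -148.09715034   82.72114747] [-0.25085451  0.03927123 -6.49741834] [-0.01193443  0.03786785 -0.00854352] 15.422905010077992
```

View pics/scene6.png

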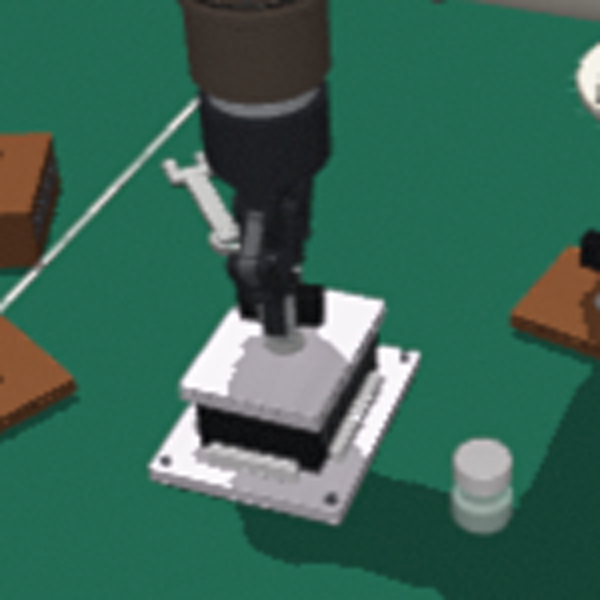

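The 6.5 N load, about 0.66 kg, is the whole unit rather than the cover alone, so the lock holds. Next is the full lift.

Call:
apply_moves --targets "-2 0 0 0 1;-6 0 0 0 1;-11 0 0 0 1;-17 0 0 0 1;-23 0 0 0 1;-29 0 0 0 1;-35 0 0 0 1;-41 0 0 0 1;-47 0 0 0 1;-52 0 0 0 1"

```text
clock: 9.78
position: [517.5, -148.4, 136.1]
ee_rot: [0.703, 0.073, -0.703, 0.074]
contact_force: [0.2, -0.3, -6.3]
gripper_width: 15.3
```

Call:
apply_moves --targets "-5 0 0 0 1;-11 0 0 0 1;-17 0 0 0 1;-23 0 0 0 1;-29 0 0 0 1;-35 0 0 0 1;-40 0 0 0 1;-44 0 0 0 1;-46 0 0 0 1;-46 0 0 0 1"

```text
clock: 10.62
position: [517.6, -148.4, 181.8]
ee_rot: [0.704, 0.073, -0.703, 0.074]
contact_force: [-0.8, -0.1, -7.0]
gripper_width: 15.2
```

Call:
apply_moves --targets "0 0 0 0 1;0 0 0 0 1;0 0 0 0 1;0 0 0 0 1;0 0 0 0 1;0 0 0 0 1;0 0 0 0 1;0 0 0 0 1"

```text
clock: 11.28
position: [517.4, -148.4, 181.3]
ee_rot: [-0.703, -0.073, 0.703, -0.073]
contact_force: [-0.0, 0.8, -6.1]
gripper_width: 15.0
```

Run:
```python
from bench import status,get_image
from h import *
s=status.read_state();plan(s,s["position"],-90);print(s["position"],s["contact_force"],s["wrist_torque"],s["gripper_width"],abs(s["joint_vel"]).max())
d=get_image("scene");cv2.imwrite(f"pics/scene7.png",cv2.resize(d["img"][100:250,180:330,::-1],None,fx=4,fy=4,interpolation=cv2.INTER_CUBIC))
d=get_image("wrist");cv2.imwrite(f"pics/wrist7.png",d["img"][:,:,::-1])
```

```text
tool axes cols
 [[-0.     0.207 -0.978]
 [ 0.    -0.978 -0.207]
 [-1.    -0.     0.   ]] 
jaw yaw -168.07315242072335 shift [0. 0. 0.] spin -78.1 or 101.9 j6 0.18611832326272654 0.02205188479970709
[ 517.39784032 -148.423882    181.2785633 ] [-0.02183047  0.76390382 -6.13186028] [-0.02676552 -0.00034829  0.00475995] 14.966268214286213 0.0015682974918847911
```

View pics/scene7.png

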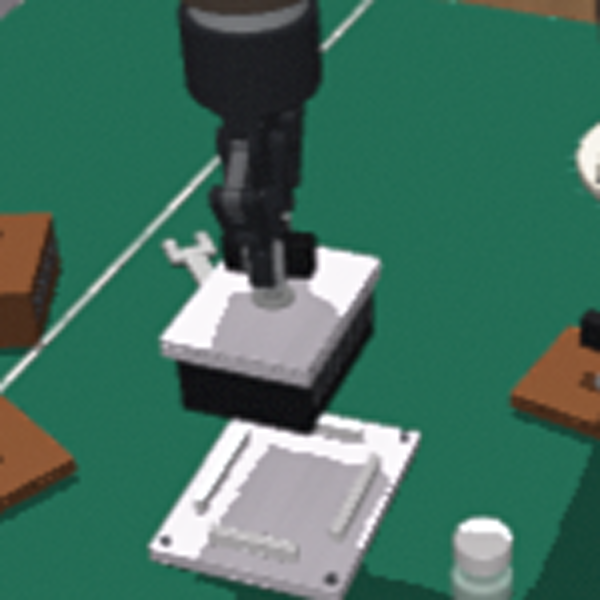

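View pics/wrist7.png

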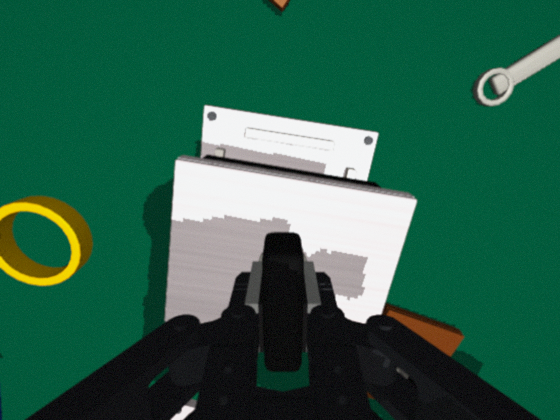

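The scene view shows the whole unit hanging level above the empty nest, with the cover seated and nothing disturbed. The wrist view shows the wing about 80° from the unit's long axis, so it is at its stop. The arm is still, so I'm handing in.

Run:
```python
from bench import job,status
print(job.job_done());s=status.read_state();print(s["clock"],s["position"],s["contact_force"],s["gripper_width"])
```

```text
the job is handed in; nothing more can be done
None
the job is handed in; nothing more can be done
```

I fastened the cover and lifted the whole unit by its knob, then handed the job in with the unit still held about 10 cm above its nest. No verdict was reported.

- **Press and turn:** I gripped the wing across its thickness and pressed about 13 mm; the force rose to about 5 N. I then turned it about 79° clockwise until a torque jump (about 0.24 N m) showed the stop, and backed off 0.5°.
- **Lock:** I let the knob spring back about 5 mm, to roughly 8 mm of press. On lifting, the load went to about 6.5 N (0.66 kg), which is the whole unit and not just the 0.1 kg cover.
- **Last checks before handing in:**
  - The unit was about 100 mm up, with the arm still and wrist torques near zero.
  - It hung level in the scene camera, with the cover seated and the nest empty.
  - The wing stood about 80° from the unit's long axis, and no bystander in view had visibly moved.
- **Disagreements:**
  - The top and wrist cameras differed by about 1.5 mm in y on the knob position, which stayed within the play.
  - The gripper read about 15 mm on the 16 mm wing.
- **Not measured directly:** the press depth, judged only from tool height and force. State readings stop at hand-in, so I have none from the final second.

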